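# Index the pantry carousel and roll the jar crate into its empty bay

### The arm

A 7-joint arm with a two-finger parallel gripper is mounted at the origin on the work surface. World frame = base frame: x ahead of the robot, y to its left, z up, the work surface at z = 0. Lengths are in m, angles in rad, forces in N, time in s.
With the tool pointing down it reaches from about 0.35 to 0.9 m from the base axis. Payload 19.9 kg.
Tool frame: the origin (TCP) lies midway between the tips of the shut fingers; the grasp point (between the pads) lies 19 mm behind it; x points along the fingers, z is the direction in which the jaws open and shut, and the axes are right-handed (so a half turn about x gives the same grasp; the last joint's range is limited). The gripper opens to 94 mm and grips with 3 to 60 N. Pads are 16 mm wide; open, the fingers measure 119 mm over their backs; the gripper's body (75 mm by 177 mm) begins 78 mm behind the grasp point.
Start: joints at [-1.222, 0.417, -0.01, 1.614, 0.005, 1.111, -0.053], TCP at [0.238, 0.578, 0.205] pointing down, gripper open.
Joint ranges: [-2.81, 2.81], [-0.39, 2.02], [-1.27, 1.25], [0.06, 2.57], [-1.19, 4.33], [0.19, 2], [-2.82, 2.82]. Speed limits (rad/s): [1.89, 1.89, 2.39, 2.39, 3.01, 3.01, 3.01].

### API

Orientations are given as a 3x3 rotation matrix whose columns are the frame's x, y, z axes.
In Python, from cell import arm gives the robot as it stands.
- The arm moves only by the tool arm_command, never from a script. Its argument "steps" is a list of rows, each an object with "jaw": the gripper's target within -1 to 1 (fully open at 1, half-way at 0, shut at -1); "travel": the shift along the tool's x, y, z in mm, a list of three; "roll": the turn about the tool's x in rad. In form: [{"jaw": jaw, "travel": [tx, ty, tz], "roll": roll}, ...]. A call has 1 to 5 rows; each row is the pose to reach, as a shift and turn from the pose measured when the call began, along the tool's axes at that moment; what a row does not reach only later rows make up. A row lasts 1/8 s, in which the tool goes at most 62.5 mm and 10.7 degrees, less where a joint would pass 70% of its speed; a pose out of reach is approached as far as the arm can. A call with a gripper value outside its range is refused whole. The fingers move at their own pace and stop on an object; the grip force is fixed at half the most. Time passes only in rows, so rows that repeat a pose let the fingers close. It gives the time, the measured TCP pose, the force and the opening at its end, in the units of the state.
- arm.state(): the state, without advancing time (a new reading comes with each control period).
- arm.get_image(name): name is "side" or "top"; returns the picture (400x640x3 uint8, red, green, blue); there is no depth.
- arm.camera_model(name): a dict with "camera_matrix" (3x3 intrinsics, pixels), "eye" and "attitude" of the camera in the world. Camera axes: x right, y up, looking along -z (the intrinsics and any distortion apply to the point x, -y, -z); pixel columns grow to the right and rows downward; lengths in m; the calibration is good to about 2 mm. A picture is of the moment at which its call begins. camera_model takes no time and is no camera call.
- arm.close_job(): hands the job in, once; it reports no verdict.
The state is a dict: "t": time; "q": joint angles; "joint_velocities": joint speeds; "tau": joint torques, N m; "position": TCP position; "tcp_rot": TCP orientation; "ft_force": force on the tool from outside, world axes, zero at the start; "ft_torque": the same for the moment, N m; "gripper_width": finger opening in m.
Only numpy, scipy, OpenCV 4.12 (cv2) and the standard library are available. Lean on these libraries where they do the work, as an engineer would, in place of code of your own. Each camera call takes 0.05 s, during which the arm holds its last target.

### The job

Turn the wooden pantry carousel until its empty, blue-lined bay faces the roller ledge squarely and is clicked into the detent. Then push the blue crate of jars along the rollers, without lifting it, until it is fully home against the back of that bay, leaving the carousel in its detent. Leave the mug, the bottle and the bowl alone.

Things in the scene. Friction and masses are not known exactly. Their poses are not given: they have to be found in the camera images.
- station: fixed stand: the carousel's foot and the roller ledge. Origin on the carousel's vertical axis at worktop height, z up. The ledge runs along its +y, from 165 to 430 mm from the axis. On its +x side, 175 to 209 mm out, stands a red detent housing 48 mm tall, whose sprung ball clicks between pairs of brass pins on the carousel's rim.
- ledge (a point): point on the roller tops (z = 42 mm), mid-width, 300 mm from the carousel's axis; axes as the station's. Ten free-turning aluminium rollers, 18 mm thick, 27 mm apart, axles along x, between two wooden cheeks that guide the crate: 84 mm apart inside, 8 mm thick, tops at z = 58 mm, both ends open.
- carousel (a joint): angle of the carousel, rad, anticlockwise from above, limits -3.7 and 3.7. 0: the empty bay points along the station's -y, away from the ledge; +pi or -pi: it faces the ledge. Detents at multiples of pi/2, drawing in within about 0.045 rad; entering or leaving one takes about 7 N at a grip post; between them it turns freely and stays put.
- hub (a point): on the carousel's axis at deck level (z = 40 mm), turning with it. Wooden deck 300 mm across with four bays round a square wooden hub (80 mm wide, top at z = 74 mm). The empty bay is along this point's -y; the other three hold canisters fixed to the carousel (76 mm across, tops at z = 104 mm).
- post (a point): top centre (z = 150 mm) of one of four alike round upright steel grip posts, 20 mm in diameter, rising from the deck, 110 mm from the carousel's axis, 90 degrees apart, midway between bays. At joint value q this one is at angle q + pi/4 from the station's +x axis (the one anticlockwise of it at q + 3pi/4, and so on).
- bay (a point): point on the deck in the middle of the empty, blue-lined bay, 85 mm from the axis, z = 40 mm: the crate's origin lies here when fully home. Turns with the carousel; -y points out of the bay. The bay is 88 mm wide between white walls (tops at z = 68 mm, flared at the mouth), open above and outward; its back is the hub's face, 40 mm from the axis.
- dock (a point): fixed point of the station, 85 mm from the carousel's axis towards the ledge (station +y), z = 40 mm: bay must come here.
- crate: blue open plastic crate holding four jars with yellow caps that are fixed in it, one loose piece of about 0.5 kg: 80 mm wide (its x), 90 mm long (its y, along the ledge), 70 mm tall, jar caps about level with its rim. Origin: centre of its underside, at z = 42 mm on the rollers; its axes start parallel to the station's.
- mug: white mug, 80 mm wide, 92 mm tall, origin at the centre of its underside; leave it alone
- bottle: green bottle with a black cap, 64 mm wide, 190 mm tall, origin at the centre of its underside; leave it alone
- bowl: blue bowl, 100 mm wide, 45 mm tall, origin at the centre of its underside; leave it alone
Things that resemble listed ones, but are neither listed nor needed, are in the scene too. Leave any green or orange look-alike of the crate alone.

How it is judged:
On the way, in this order (a step that is already met when the one before it is completed fails the run):
1. the empty bay faces the roller ledge, in its detent (bay point within 4 mm of the dock point) and still, with the crate still out on the rollers (horizontal distance between bay and dock below 0.004 m and velocity of joint carousel between -0.03 and 0.03 rad/s and horizontal distance between crate and dock above 0.1 m), for 0.2 s.
2. the crate is fully home in the bay (horizontal distance between crate and bay below 0.009 m and y of crate in the frame of bay above -0.007 m and height (world z) of crate between 0.036 and 0.0425 m and angle between crate's own z axis and vertical below 0.05 rad), for 0.2 s.
At the end, for the whole second after the job is handed in: The carousel is still in its detent, bay point within 4 mm of the dock point. The crate is at rest, flat on the deck or roller level (underside 36 to 42.5 mm up, tilt under 0.05 rad), its origin within 9 mm of the bay point and at most 7 mm short of fully home (all of step 2 and horizontal distance between bay and dock below 0.004 m and velocity of joint carousel between -0.03 and 0.03 rad/s and linear speed of crate below 0.02 m/s); the robot touches nothing.
It fails at once if the crate is lifted off the rollers or deck (more than 25 mm) (height (world z) of crate above 0.067 m).
It fails at once if the mug is moved by more than 25 mm or tipped (distance of mug from where it was at the start of the episode above 0.025 m or angle between mug's own z axis and vertical above 0.35 rad).
It fails at once if the bottle is moved by more than 25 mm or tipped (distance of bottle from where it was at the start of the episode above 0.025 m or angle between bottle's own z axis and vertical above 0.35 rad).
It fails at once if the bowl is moved by more than 25 mm or tipped (distance of bowl from where it was at the start of the episode above 0.025 m or angle between bowl's own z axis and vertical above 0.35 rad).
It also fails if it takes over 64 s, if anything falls off the work surface, if the arm or the gripper's body presses on something with over 40 N, if the wrist force passes 120 N, or if a joint passes its speed limit or range.

## Working session

There is one attempt and no reset: what is moved stays moved. The work goes in short steps, Python scripts to look and compute and a tool call to move; the robot and the scene stay as the last step left them, time stands still between calls to the robot, and variables do not carry over. Pictures are saved under pics/ and viewed, and the job is handed in when it is done.

Besides the shell and the picture viewer there is one more tool, called after "Call:" as a command line: name --argument value ..., lists and objects as JSON in quotes. arm_command: Moves the arm, as the interface text tells. Its arguments: {"type":"object","properties":{"steps":{"type":"array","items":{"type":"object","properties":{"jaw":{"type":"number"},"travel":{"type":"array","items":{"type":"number"}},"roll":{"type":"number"}}}}},"required":["steps"]}

```bash
mkdir -p pics; cat > h.py <<'E'
import numpy as np, cv2
from cell import arm
def grab(n,f):
    im=arm.get_image(n); cv2.imwrite('pics/'+f,cv2.cvtColor(im,cv2.COLOR_RGB2BGR)); return im
def ray(n,u,v):
    m=arm.camera_model(n);K=np.array(m['camera_matrix'])
    R=np.array(m['attitude']);R=R if R.shape==(3,3) else R
    d=np.linalg.inv(K)@[u,v,1]; d=np.array([d[0],-d[1],-d[2]])
    return np.array(m['eye']),R@d
def onz(n,u,v,z):
    e,d=ray(n,u,v); return e+d*(z-e[2])/d[2]
def proj(n,p):
    m=arm.camera_model(n);K=np.array(m['camera_matrix'])
    c=np.array(m['attitude']).T@(np.array(p)-m['eye']); c=K@[c[0],-c[1],-c[2]]
    return c[:2]/c[2]
E
python3 - <<'E'
from h import *
np.set_printoptions(precision=4,suppress=True)
grab('side','s0.png');grab('top','t0.png')
for n in('side','top'):print(arm.camera_model(n))
print(arm.state())
E
```

```text
{'camera_matrix': array([[423.6121,   0.    , 317.6527],
       [  0.    , 423.6121, 200.1208],
       [  0.    ,   0.    ,   1.    ]]), 'eye': array([ 0.419 , -1.091 ,  0.9489]), 'attitude': array([[ 0.9945,  0.0722, -0.0765],
       [-0.1046,  0.6019, -0.7917],
       [-0.0111,  0.7953,  0.6061]])}
{'camera_matrix': array([[374.587 ,   0.    , 326.0968],
       [  0.    , 374.587 , 195.6966],
       [  0.    ,   0.    ,   1.    ]]), 'eye': array([0.4148, 0.0108, 1.2699]), 'attitude': array([[-0.0088,  0.9955, -0.094 ],
       [-0.9999, -0.0076,  0.0132],
       [ 0.0124,  0.0941,  0.9955]])}
{'t': 0.1, 'q': array([-1.2215,  0.4179, -0.0103,  1.6141,  0.0047,  1.1107, -0.053 ]), 'joint_velocities': array([ 0.0005, -0.0007,  0.001 , -0.0019, -0.0003, -0.    , -0.0005]), 'tau': array([  0.0013, -85.2587,   0.6398, -42.67  ,  -0.0489,   0.0163,
        -0.    ]), 'position': array([0.238 , 0.5776, 0.2049]), 'tcp_rot': array([[-0.0003, -0.9246,  0.3809],
       [-0.001 ,  0.3809,  0.9246],
       [-1.    , -0.0001, -0.001 ]]), 'ft_force': array([-0.7467, -0.2529, -0.3049]), 'ft_torque': array([-0.0515, -0.0615, -0.0246]), 'gripper_width': 0.0939740812396485}
```

View pics/t0.png

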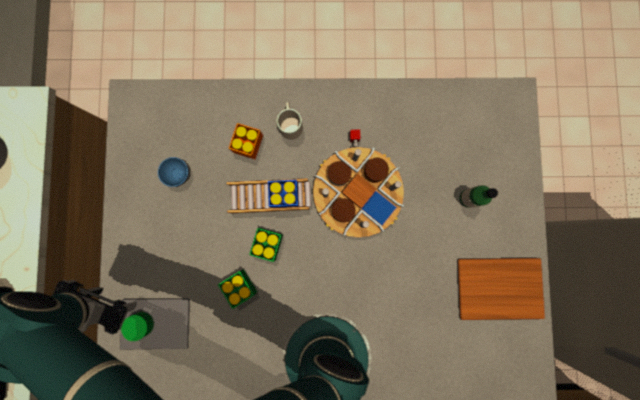

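View pics/s0.png

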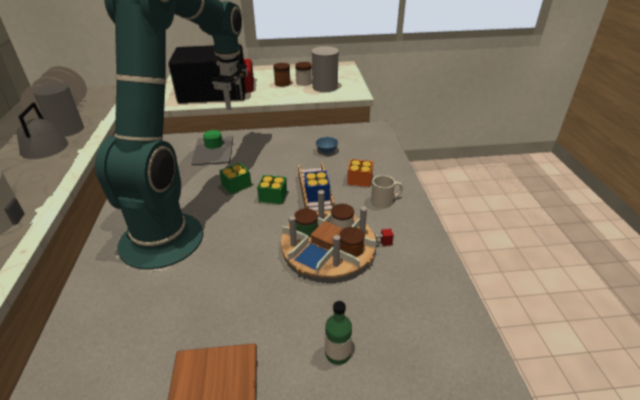

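Candidates for the crate, in the top view: blue with yellow caps on the rollers (283,193), orange (246,140), green (266,243) and (237,288). The blue bowl (174,171) is something else. I choose (283,193) and check it in a crop.

```bash
python3 - <<'E'
from h import *
np.set_printoptions(precision=4,suppress=True)
im=cv2.imread('pics/t0.png')
c=im[115:250,215:415]; cv2.imwrite('pics/t0c.png',cv2.resize(c,None,fx=4,fy=4,interpolation=cv2.INTER_CUBIC))
hsv=cv2.cvtColor(im,cv2.COLOR_BGR2HSV)
def comps(mask,nm,z,mn=15):
    n,l,s,ce=cv2.connectedComponentsWithStats(mask)
    for i in range(1,n):
        if s[i,4]>mn: print(nm,ce[i],s[i],onz('top',*ce[i],z))
comps(cv2.inRange(hsv,(105,120,60),(125,255,255)),'blue',0.04)
comps(cv2.inRange(hsv,(22,140,120),(34,255,255)),'yellow',0.112)
comps(cv2.inRange(hsv,(0,200,120),(4,255,255)),'red',0.048)
# deck outline: tan colour
for p in [(314,192),(405,192),(358,147),(358,238)]:print(hsv[p[1],p[0]],onz('top',*p,.04))
E
```

```text
blue [285.6667 198.3019] [269 180  29  27 159] [0.5234 0.1276 0.04  ]
blue [282.3056 191.2222] [280 183   6  15  36] [0.5469 0.1387 0.04  ]
blue [378.3653 207.6203] [363 192  32  32 553] [ 0.4902 -0.1774  0.04  ]
yellow [246.2123 132.9385] [236 127  21  13 179] [0.7244 0.245  0.112 ]
yellow [241.9195 145.0402] [232 139  21  13 174] [0.6858 0.258  0.112 ]
yellow [275.4839 192.9839] [270 183  12  21 186] [0.5338 0.1523 0.112 ]
yellow [289.086  192.1935] [284 182  11  22 186] [0.536  0.1102 0.112 ]
yellow [266.7742 238.086 ] [256 232  22  14 186] [0.395  0.1785 0.112 ]
yellow [262.929  250.9454] [252 245  22  13 183] [0.356  0.1899 0.112 ]
yellow [237.0732 280.    ] [232 276  11   9  82] [0.2695 0.2676 0.112 ]
yellow [226.5    285.6765] [224 282   6  10  34] [0.253  0.2992 0.112 ]
yellow [242.9524 291.    ] [240 288   7   7  21] [0.2366 0.2494 0.112 ]
yellow [234.7407 298.    ] [231 295   8   8  27] [0.2162 0.2738 0.112 ]
red [355.     134.1013] [351 130   9   9  79] [ 0.7356 -0.1036  0.048 ]
[ 18 163 199] [0.5435 0.0343 0.04  ]
[ 22  66 140] [ 0.5413 -0.2668  0.04  ]
[ 19 142 179] [ 0.6937 -0.1136  0.04  ]
[ 16  67 122] [ 0.3914 -0.1086  0.04  ]
```

View pics/t0c.png

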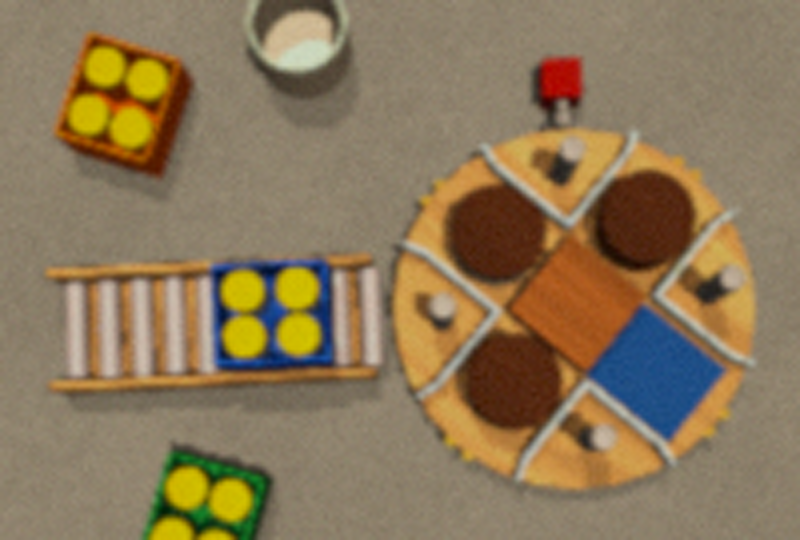

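The crop confirms the blue crate with four yellow caps on the rollers (crop 270,315 → full 283,193). The bay liner is at (378,208). Next I fit the axis, yaw and posts.

```bash
python3 - <<'E'
from h import *
np.set_printoptions(precision=4,suppress=True)
im=cv2.imread('pics/t0.png'); hsv=cv2.cvtColor(im,cv2.COLOR_BGR2HSV)
# deck: saturated warm colours
m=cv2.inRange(hsv,(8,75,60),(30,255,255)); m[:, :309]=0; m[:,412:]=0;m[:140]=0;m[245:]=0
cs,_=cv2.findContours(m,cv2.RETR_EXTERNAL,cv2.CHAIN_APPROX_NONE); c=max(cs,key=cv2.contourArea)
h=cv2.convexHull(c)[:,0]; P=np.array([onz('top',*p,.04)[:2] for p in h])
(cx,cy),r=cv2.minEnclosingCircle(P.astype(np.float32)); print('circ',cx,cy,r)
A=np.c_[2*P,np.ones(len(P))];s=np.linalg.lstsq(A,(P**2).sum(1),rcond=None)[0];print('lsq',s[:2],np.sqrt(s[2]+s[:2]@s[:2]))
# cheeks, crop pixel -> world
f=lambda u,v,z:onz('top',215+(u-1.5)/4,115+(v-1.5)/4,z)
for a in [(48,272),(370,260),(50,386),(378,373)]:print('cheek',f(*a,.058))
hub=[f(*a,.074) for a in [(572,237),(643,303),(585,369),(512,303)]];print('hub',np.mean(hub,0));print(np.array(hub))
b=[f(*a,.04) for a in [(645,307),(724,370),(670,440),(590,378)]];print('bay',np.mean(b,0))
c=im[115:250,305:415];cv2.imwrite('pics/t0d.png',cv2.resize(c,(770,600) if 0 else None,fx=4.4,fy=4.4,interpolation=cv2.INTER_LANCZOS4))
im=cv2.imread('pics/s0.png');c=im[180:285,270:400];cv2.imwrite('pics/s0d.png',cv2.resize(c,None,fx=5,fy=5,interpolation=cv2.INTER_LANCZOS4))
E
```

```text
circ 0.5447520613670349 -0.1109195426106453 0.15812450647354126
lsq [ 0.5445 -0.1114] 0.15383893142620028
cheek [0.5744 0.3176 0.058 ]
cheek [0.5824 0.0561 0.058 ]
cheek [0.4817 0.3145 0.058 ]
cheek [0.4901 0.05   0.058 ]
hub [ 0.5442 -0.1114  0.074 ]
[[ 0.5977 -0.1075  0.074 ]
 [ 0.5437 -0.1638  0.074 ]
 [ 0.491  -0.1161  0.074 ]
 [ 0.5445 -0.0584  0.074 ]]
bay [ 0.4888 -0.1792  0.04  ]
```

View pics/t0d.png

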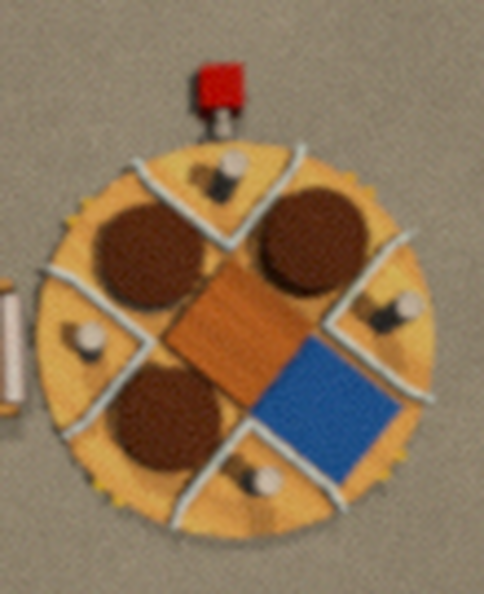

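View pics/s0d.png

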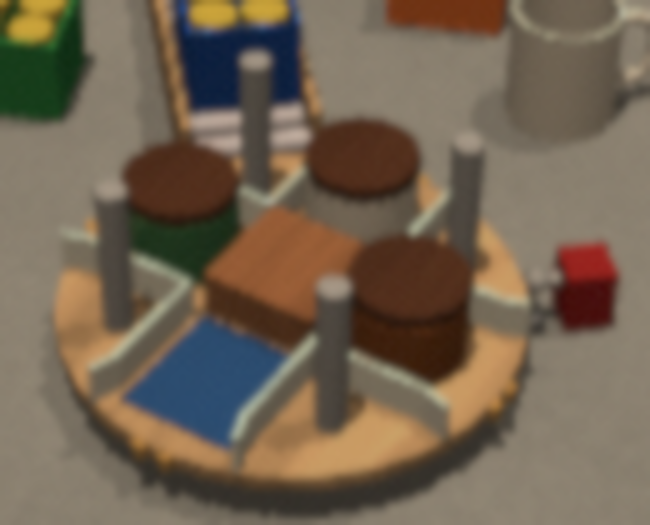

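```bash
python3 - <<'E'
from h import *
np.set_printoptions(precision=4,suppress=True)
C=np.array([.5445,-.1113])
T=[(410,302),(234,161),(88,334),(266,480)];S=[(334,287),(468,142),(256,60),(112,190)]
for t,s in zip(T,S):
    t=(305+t[0]/4.4-.4,115+t[1]/4.4-.4); s=(270+s[0]/5-.4,180+s[1]/5-.4)
    p=onz('top',*t,.15); q=onz('side',*s,.15)
    print(p[:2],q[:2],[ (np.hypot(*(x[:2]-C)),np.degrees(np.arctan2(*(x[:2]-C)[::-1]))) for x in(p,q)])
for c in [(275.48,192.98),(289.09,192.19)]:print(onz('top',*c,.112))
E
```

```text
[ 0.5567 -0.2209] [ 0.554  -0.2225] [(np.float64(0.1102998639888253), np.float64(-83.63514268308894)), (np.float64(0.11164228276820083), np.float64(-85.09647408074785))]
[ 0.6558 -0.1016] [ 0.6528 -0.1031] [(np.float64(0.11168634142893558), np.float64(4.964883511083665)), (np.float64(0.10865714395201773), np.float64(4.3389943800857))]
[0.5363 0.0003] [ 0.5345 -0.004 ] [(np.float64(0.11187044425452), np.float64(94.21304269606937)), (np.float64(0.10779268428131797), np.float64(95.3074069400773))]
[ 0.4357 -0.1197] [ 0.4357 -0.1232] [(np.float64(0.10908829947872324), np.float64(-175.5889512856256)), (np.float64(0.10948253531309461), np.float64(-173.7761754289741))]
[0.5338 0.1523 0.112 ]
[0.536  0.1102 0.112 ]
```

Measured: axis (0.5445,-0.1113), ledge along 92.2°, posts at 5°+90°k, bay at -130°, so I turn it about 138° clockwise. I'll grip the post near (0.5355,-0.0015) and carry it around.

Call:
arm_command --steps '[{"jaw":1,"travel":[0,-48,-40],"roll":-0.1},{"jaw":1,"travel":[0,-96,-80],"roll":-0.2},{"jaw":1,"travel":[0,-144,-122],"roll":-0.3},{"jaw":1,"travel":[0,-192,-164],"roll":-0.391},{"jaw":1,"travel":[0,-240,-204],"roll":-0.391}]'

```text
t: 0.72
position: [0.3814, 0.2979, 0.2051]
tcp_rot: [[-0.0, -1.0, -0.002], [-0.001, -0.002, 1.0], [-1.0, 0.0, -0.001]]
ft_force: [0.9, 0.2, 0.4]
gripper_width: 0.094
```

```bash
cat >> h.py <<'E'
def tr(p,yaw=None):
    s=arm.state();R=np.array(s['tcp_rot']);d=R.T@(np.array(p)-s['position'])*1000
    print('t',round(s['t'],2),'pos',np.round(s['position'],4),'jaw ang',np.round(np.degrees(np.arctan2(R[1,2],R[0,2])),1),'q7',round(s['q'][6],2),'F',np.round(s['ft_force'],1),'w',round(s['gripper_width'],4),'\n travel',np.round(d,1))
E
python3 -c "
from h import *
tr([.5355,-.0015,.205])"
```

```text
t 0.72 pos [0.3814 0.2979 0.2051] jaw ang 90.1 q7 0.86 F [0.9 0.2 0.4] w 0.094 
 travel [   0.4 -153.6 -299.7]
```

Call:
arm_command --steps '[{"jaw":1,"travel":[0,-28,-54],"roll":0},{"jaw":1,"travel":[0,-56,-108],"roll":0},{"jaw":1,"travel":[0,-84,-162],"roll":0},{"jaw":1,"travel":[0,-112,-216],"roll":0},{"jaw":1,"travel":[0,-136,-265],"roll":0}]'

```text
t: 1.35
position: [0.5184, 0.031, 0.2053]
tcp_rot: [[-0.0, -1.0, -0.001], [-0.001, -0.001, 1.0], [-1.0, 0.0, -0.001]]
ft_force: [0.4, 0.1, 0.7]
gripper_width: 0.094
```

Call:
arm_command --steps '[{"jaw":1,"travel":[0,-15,-30],"roll":0},{"jaw":1,"travel":[0,-18,-35],"roll":0},{"jaw":1,"travel":[0,-18,-35],"roll":0}]'

```text
t: 1.72
position: [0.5362, -0.0036, 0.205]
tcp_rot: [[-0.001, -1.0, -0.001], [-0.001, -0.001, 1.0], [-1.0, 0.001, -0.001]]
ft_force: [0.3, 0.3, 0.6]
gripper_width: 0.0943
```

```bash
python3 -c "
from h import *
grab('top','t1.png');grab('side','s1.png')
im=cv2.imread('pics/s1.png');cv2.imwrite('pics/s1c.png',cv2.resize(im[80:285,230:420],None,fx=2.8,fy=2.8,interpolation=cv2.INTER_CUBIC))
tr([.5355,-.0015,.118])"
```

```text
t 1.82 pos [ 0.5361 -0.0027  0.2052] jaw ang 90.2 q7 1.61 F [ 0.2  0.8 -0.4] w 0.0937 
 travel [87.2  0.5  1.3]
```

View pics/s1c.png

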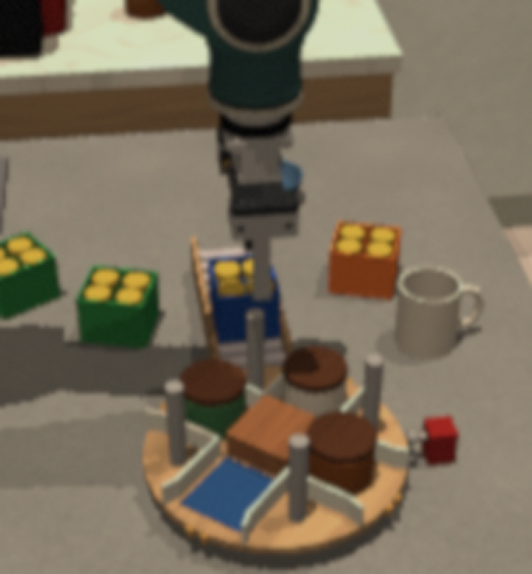

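The side view shows the open gripper directly above the chosen post (crop 255,320), with the fingers on either side of it along y. Next I descend and close.

Call:
arm_command --steps '[{"jaw":1,"travel":[30,0,1],"roll":0},{"jaw":1,"travel":[60,0,1],"roll":0},{"jaw":1,"travel":[87,0,1],"roll":0},{"jaw":1,"travel":[87,0,1],"roll":0},{"jaw":-1,"travel":[87,0,1],"roll":0}]'

```text
t: 2.45
position: [0.5365, -0.0012, 0.1193]
tcp_rot: [[0.0, -1.0, -0.004], [-0.0, -0.004, 1.0], [-1.0, -0.0, -0.0]]
ft_force: [-0.4, -0.0, 0.2]
gripper_width: 0.0872
```

Call:
arm_command --steps '[{"jaw":-1,"travel":[0,0,0],"roll":0},{"jaw":-1,"travel":[0,0,0],"roll":0},{"jaw":-1,"travel":[0,0,0],"roll":0},{"jaw":-1,"travel":[0,0,0],"roll":0},{"jaw":-1,"travel":[0,0,0],"roll":0}]'

```text
t: 3.08
position: [0.5364, -0.0013, 0.1193]
tcp_rot: [[0.0, -1.0, -0.003], [-0.0, -0.003, 1.0], [-1.0, -0.0, -0.0]]
ft_force: [0.2, 0.4, 0.4]
gripper_width: 0.0374
```

```bash
python3 -c "
from h import *
tr([.5355,-.0015,.118])
p=np.array(arm.state()['position'][:2]);C=np.array([.5445,-.1113]);d=p-C
print(np.hypot(*d),np.degrees(np.arctan2(d[1],d[0])))
for a in np.arange(95,-50,-8.):
  x=C+.11*np.array([np.cos(np.radians(a)),np.sin(np.radians(a))]); e=x-p; print(a,'ty %.0f tz %.0f'%(-e[0]*1000,e[1]*1000))
"
```

```text
t 3.08 pos [ 0.5364 -0.0013  0.1193] jaw ang 90.2 q7 1.64 F [0.2 0.4 0.4] w 0.0374 
 travel [ 1.3  0.9 -0.2]
0.11032658243517389 94.1922887923905
95.0 ty 2 tz -0
87.0 ty -14 tz -0
79.0 ty -29 tz -2
71.0 ty -44 tz -6
63.0 ty -58 tz -12
55.0 ty -71 tz -20
47.0 ty -83 tz -30
39.0 ty -94 tz -41
31.0 ty -102 tz -53
23.0 ty -109 tz -67
15.0 ty -114 tz -82
7.0 ty -117 tz -97
-1.0 ty -118 tz -112
-9.0 ty -117 tz -127
-17.0 ty -113 tz -142
-25.0 ty -108 tz -157
-33.0 ty -100 tz -170
-41.0 ty -91 tz -182
-49.0 ty -80 tz -193
```

Call:
arm_command --steps '[{"jaw":-1,"travel":[0,0,0],"roll":0},{"jaw":-1,"travel":[0,0,0],"roll":0},{"jaw":-1,"travel":[0,0,0],"roll":0},{"jaw":-1,"travel":[0,0,0],"roll":0}]'

```text
t: 3.58
position: [0.5364, -0.0001, 0.1192]
tcp_rot: [[0.0, -1.0, -0.004], [0.001, -0.004, 1.0], [-1.0, -0.0, 0.001]]
ft_force: [-0.6, 5.5, 0.2]
gripper_width: 0.0194
```

Call:
arm_command --steps '[{"jaw":-1,"travel":[0,-8,0],"roll":0},{"jaw":-1,"travel":[0,-18,-1],"roll":0},{"jaw":-1,"travel":[0,-27,-2],"roll":0},{"jaw":-1,"travel":[0,-37,-4],"roll":0},{"jaw":-1,"travel":[0,-46,-7],"roll":0}]'

```text
t: 4.2
position: [0.5831, -0.0048, 0.1192]
tcp_rot: [[0.0, -1.0, -0.006], [0.003, -0.006, 1.0], [-1.0, -0.0, 0.003]]
ft_force: [1.5, 11.7, -0.3]
gripper_width: 0.0194
```

```bash
cat > sw.py <<'E'
from h import *
import sys
tr([.5355,-.0015,.118])
R=np.array(arm.state()['tcp_rot'])
p=np.array(arm.state()['position']);C=np.array([.5445,-.1108]);d=p[:2]-C
print(np.hypot(*d),np.degrees(np.arctan2(d[1],d[0])))
for a in map(float,sys.argv[1:]):
  x=np.r_[C+.11*np.array([np.cos(np.radians(a)),np.sin(np.radians(a))]),.119]; print(a,np.round(R.T@(x-p)*1000,0))
E
python3 sw.py 65 60 55 50 45 40 35 30 25
```

```text
t 4.2 pos [ 0.5831 -0.0048  0.1192] jaw ang 90.3 q7 1.67 F [ 1.5 11.7 -0.3] w 0.0194 
 travel [ 1.2 47.6  3.6]
0.11283990041764097 69.9751404926959
65.0 [ 0. -8. -6.]
60.0 [  0. -16. -11.]
55.0 [  0. -24. -16.]
50.0 [  0. -32. -22.]
45.0 [  0. -39. -28.]
40.0 [  0. -45. -36.]
35.0 [  0. -51. -43.]
30.0 [  0. -56. -51.]
25.0 [  0. -61. -60.]
```

```bash
sed -i 's/-.1108/-.1083/' sw.py; python3 sw.py 65 60 55 50 45
```

```text
t 4.2 pos [ 0.5831 -0.0048  0.1192] jaw ang 90.3 q7 1.67 F [ 1.5 11.7 -0.3] w 0.0194 
 travel [ 1.2 47.6  3.6]
0.11049435638180373 69.5312294618492
65.0 [ 0. -8. -4.]
60.0 [  0. -16.  -8.]
55.0 [  0. -24. -14.]
50.0 [  0. -32. -19.]
45.0 [  0. -39. -26.]
```

Call:
arm_command --steps '[{"jaw":-1,"travel":[0,-8,-4],"roll":0},{"jaw":-1,"travel":[0,-16,-8],"roll":0},{"jaw":-1,"travel":[0,-24,-14],"roll":0},{"jaw":-1,"travel":[0,-32,-19],"roll":0},{"jaw":-1,"travel":[0,-39,-26],"roll":0}]'

```text
t: 4.82
position: [0.6243, -0.0254, 0.1193]
tcp_rot: [[0.003, -1.0, -0.01], [0.008, -0.01, 1.0], [-1.0, -0.003, 0.008]]
ft_force: [13.7, 25.6, -5.9]
gripper_width: 0.019
```

```bash
python3 sw.py 45 40 35 30 25 20 15
```

```text
t 4.83 pos [ 0.6243 -0.0254  0.1193] jaw ang 90.6 q7 1.72 F [13.7 25.6 -5.9] w 0.019 
 travel [ 1.2 88.6 24.7]
0.11512912733273965 46.09395825903469
45.0 [ 0.  2. -5.]
40.0 [  0.  -4. -12.]
35.0 [  0. -10. -20.]
30.0 [  0. -15. -28.]
25.0 [  0. -20. -37.]
20.0 [ -0. -23. -46.]
15.0 [ -0. -26. -55.]
```

```bash
python3 -c "
from h import *
grab('top','t2.png');grab('side','s2.png')
im=cv2.imread('pics/s2.png');a=cv2.resize(im[130:285,270:400],(390,465),interpolation=cv2.INTER_CUBIC)
im=cv2.imread('pics/t2.png');b=cv2.resize(im[115:245,305:415],(400,465),interpolation=cv2.INTER_CUBIC)
cv2.imwrite('pics/c2.png',np.hstack([a,b]))"
```

```text
(no output)
```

View pics/c2.png

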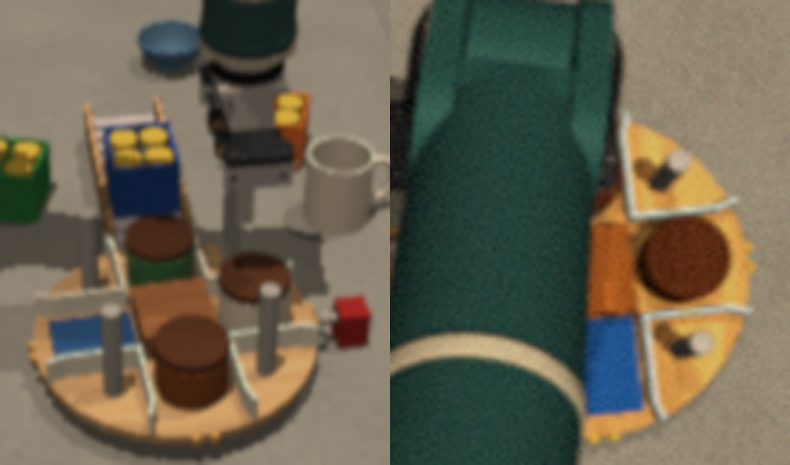

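```bash
python3 -c "
from h import *
for C in ([.5445,-.1113],[.548,-.110]):
  for (u,v) in ((684,155),(704,340)):
    p=onz('top',(u-390)/3.636+304.6,v/3.577+114.6,.15)[:2];d=p-C;print(p,np.hypot(*d),np.degrees(np.arctan2(d[1],d[0])))
  for (u,v) in ((113,310),(270,287)):
    p=onz('side',u/3+269.6,v/3+129.6,.15)[:2];d=p-C;print('s',p,np.hypot(*d),np.degrees(np.arctan2(d[1],d[0])))
"
```

```text
[ 0.63444877 -0.18546578] 0.11658192262131895 -39.506728109967234
[ 0.47706161 -0.19826346] 0.11004808331771158 -127.79284701600318
s [ 0.47470823 -0.19608284] 0.10981357092755058 -129.4606230672815
s [ 0.62738964 -0.18074272] 0.1081340972007806 -39.955373347498615
[ 0.63444877 -0.18546578] 0.11475397308951847 -41.119458458189044
[ 0.47706161 -0.19826346] 0.1132373365166187 -128.78925168121287
s [ 0.47470823 -0.19608284] 0.11305723382635187 -130.4113981994555
s [ 0.62738964 -0.18074272] 0.10633553772732175 -41.70367351969752
```

The post has slipped about 10 mm along the pads: it is at roughly 50.5°, about 3° short of the -90° detent, with the TCP ahead of it in x. I'll open, re-centre with the jaw tangential, and roll along with the sweep.

Call:
arm_command --steps '[{"jaw":1,"travel":[0,0,0],"roll":0},{"jaw":1,"travel":[0,2,0],"roll":0},{"jaw":1,"travel":[0,6,0],"roll":0},{"jaw":1,"travel":[0,10,0],"roll":0},{"jaw":1,"travel":[0,10,0],"roll":-0.15}]'

```text
t: 5.55
position: [0.6152, -0.0267, 0.1194]
tcp_rot: [[0.006, -0.987, -0.16], [0.007, -0.16, 0.987], [-1.0, -0.007, 0.006]]
ft_force: [0.9, -0.4, -1.1]
gripper_width: 0.0648
```

```bash
sed -i 's/-.1083/-.1113/' sw.py; python3 sw.py 50
```

```text
t 5.55 pos [ 0.6152 -0.0267  0.1194] jaw ang 99.2 q7 1.86 F [ 0.9 -0.4 -1.1] w 0.0648 
 travel [ 1.1 74.6 37.6]
0.11028779519258426 50.12557690159327
50.0 [ 0.  0. -0.]
```

Next, roll another 41° (-0.72), then close.

Call:
arm_command --steps '[{"jaw":1,"travel":[0,0,0],"roll":-0.18},{"jaw":1,"travel":[0,0,0],"roll":-0.36},{"jaw":1,"travel":[0,0,0],"roll":-0.54},{"jaw":1,"travel":[0,0,0],"roll":-0.72},{"jaw":1,"travel":[0,0,0],"roll":-0.72}]'

```text
t: 6.18
position: [0.6149, -0.027, 0.1194]
tcp_rot: [[0.006, -0.637, -0.771], [0.007, -0.771, 0.637], [-1.0, -0.009, 0.0]]
ft_force: [-0.6, 1.2, 0.5]
gripper_width: 0.0942
```

Call:
arm_command --steps '[{"jaw":-1,"travel":[0,0,0],"roll":0},{"jaw":-1,"travel":[0,0,0],"roll":0},{"jaw":-1,"travel":[0,0,0],"roll":0},{"jaw":-1,"travel":[0,0,0],"roll":0},{"jaw":-1,"travel":[0,0,0],"roll":0}]'

```text
t: 6.8
position: [0.615, -0.027, 0.1194]
tcp_rot: [[0.006, -0.638, -0.77], [0.007, -0.77, 0.638], [-1.0, -0.009, -0.0]]
ft_force: [0.0, 0.4, -1.1]
gripper_width: 0.0475
```

Call:
arm_command --steps '[{"jaw":-1,"travel":[0,0,0],"roll":0},{"jaw":-1,"travel":[0,0,0],"roll":0},{"jaw":-1,"travel":[0,0,0],"roll":0},{"jaw":-1,"travel":[0,0,0],"roll":0},{"jaw":-1,"travel":[0,0,0],"roll":0}]'

```text
t: 7.42
position: [0.6151, -0.0271, 0.1194]
tcp_rot: [[0.006, -0.638, -0.77], [0.007, -0.77, 0.638], [-1.0, -0.009, -0.0]]
ft_force: [3.0, -0.2, -2.5]
gripper_width: 0.0197
```

```bash
python3 sw.py 50 45 40 35 30 25
```

```text
t 7.42 pos [ 0.6151 -0.0271  0.1194] jaw ang 140.4 q7 2.5 F [ 3.  -0.2 -2.5] w 0.0197 
 travel [ 1.1 31.1 77.7]
0.10993360475381735 50.01256952124689
50.0 [ 0. -0. -0.]
45.0 [  0.   0. -10.]
40.0 [  0.   2. -19.]
35.0 [  0.   4. -28.]
30.0 [  0.   7. -38.]
25.0 [  0.  11. -46.]
```

Call:
arm_command --steps '[{"jaw":-1,"travel":[0,0,-10],"roll":0.087},{"jaw":-1,"travel":[0,2,-19],"roll":0.175},{"jaw":-1,"travel":[0,4,-28],"roll":0.262},{"jaw":-1,"travel":[0,7,-38],"roll":0.349},{"jaw":-1,"travel":[0,11,-46],"roll":0.436}]'

```text
t: 8.05
position: [0.6436, -0.065, 0.1194]
tcp_rot: [[0.006, -0.904, -0.426], [0.007, -0.426, 0.904], [-1.0, -0.008, 0.004]]
ft_force: [-0.3, -0.5, 1.8]
gripper_width: 0.0198
```

```bash
python3 sw.py 25 20 15 10 5 0
```

```text
t 8.05 pos [ 0.6436 -0.065   0.1194] jaw ang 115.2 q7 2.17 F [-0.3 -0.5  1.8] w 0.0198 
 travel [  1.3  70.7 103.6]
0.10935589267935121 25.032630986950405
25.0 [ 0. -1. -0.]
20.0 [  0.  -0. -10.]
15.0 [  0.   1. -19.]
10.0 [  0.   3. -29.]
5.0 [  0.   6. -38.]
0.0 [  0.  10. -47.]
```

Tracking well, forces near zero.

Call:
arm_command --steps '[{"jaw":-1,"travel":[0,0,-10],"roll":0.087},{"jaw":-1,"travel":[0,1,-19],"roll":0.175},{"jaw":-1,"travel":[0,3,-29],"roll":0.262},{"jaw":-1,"travel":[0,6,-38],"roll":0.349},{"jaw":-1,"travel":[0,10,-47],"roll":0.436}]'

```text
t: 8.68
position: [0.6533, -0.1121, 0.1194]
tcp_rot: [[0.003, -1.0, -0.002], [0.008, -0.002, 1.0], [-1.0, -0.003, 0.008]]
ft_force: [-14.6, 1.9, 12.6]
gripper_width: 0.0195
```

```bash
python3 sw.py -5 -10 -15 -20 -25
```

```text
t 8.68 pos [ 0.6533 -0.1121  0.1194] jaw ang 90.1 q7 1.86 F [-14.6   1.9  12.6] w 0.0195 
 travel [  1.9 117.6 110.8]
0.10876995103615338 -0.4301483898125399
-5.0 [ 0. -1. -9.]
-10.0 [  0.   0. -18.]
-15.0 [  0.   3. -28.]
-20.0 [  0.   5. -37.]
-25.0 [  0.   9. -46.]
```

Call:
arm_command --steps '[{"jaw":-1,"travel":[0,1,-9],"roll":0.087},{"jaw":-1,"travel":[0,3,-18],"roll":0.175},{"jaw":-1,"travel":[0,5,-28],"roll":0.262},{"jaw":-1,"travel":[0,8,-37],"roll":0.349},{"jaw":-1,"travel":[0,12,-45],"roll":0.436}]'

```text
t: 9.3
position: [0.642, -0.1575, 0.1195]
tcp_rot: [[0.005, -0.906, 0.423], [0.007, 0.423, 0.906], [-1.0, -0.001, 0.009]]
ft_force: [4.7, -1.5, 1.1]
gripper_width: 0.0192
```

```bash
python3 sw.py -30 -35 -40 -43
```

```text
t 9.3 pos [ 0.642  -0.1575  0.1195] jaw ang 65.0 q7 1.54 F [ 4.7 -1.5  1.1] w 0.0192 
 travel [  2.1 162.5  96.3]
0.10785113475754614 -25.3587130186144
-30.0 [ 0. -2. -9.]
-35.0 [  0.  -0. -18.]
-40.0 [  0.   2. -28.]
-43.0 [  0.   3. -33.]
```

Call:
arm_command --steps '[{"jaw":-1,"travel":[0,-1,-9],"roll":0.087},{"jaw":-1,"travel":[0,1,-18],"roll":0.175},{"jaw":-1,"travel":[0,3,-28],"roll":0.262},{"jaw":-1,"travel":[0,4,-33],"roll":0.31},{"jaw":-1,"travel":[0,4,-33],"roll":0.31}]'

```text
t: 9.93
position: [0.6237, -0.1842, 0.1194]
tcp_rot: [[0.003, -0.734, 0.679], [0.01, 0.679, 0.734], [-1.0, 0.004, 0.009]]
ft_force: [-8.8, 8.0, 8.9]
gripper_width: 0.0196
```

```bash
cat > ang.py <<'E'
from h import *
import sys
n=sys.argv[1]
i=grab('top','t%s.png'%n);j=grab('side','s%s.png'%n)
im=cv2.imread('pics/s%s.png'%n);a=cv2.resize(im[130:285,270:400],(390,465),interpolation=cv2.INTER_CUBIC)
im=cv2.imread('pics/t%s.png'%n);b=cv2.resize(im[115:245,305:415],(400,465),interpolation=cv2.INTER_CUBIC)
cv2.imwrite('pics/c%s.png'%n,np.hstack([a,b]))
E
python3 sw.py -43; python3 ang.py 3
```

```text
t 9.93 pos [ 0.6237 -0.1842  0.1194] jaw ang 47.2 q7 1.32 F [-8.8  8.   8.9] w 0.0196 
 travel [  2.8 188.8  74.1]
0.10760011985832273 -42.61465813548744
-43.0 [ 0. -2. -1.]
```

View pics/c3.png

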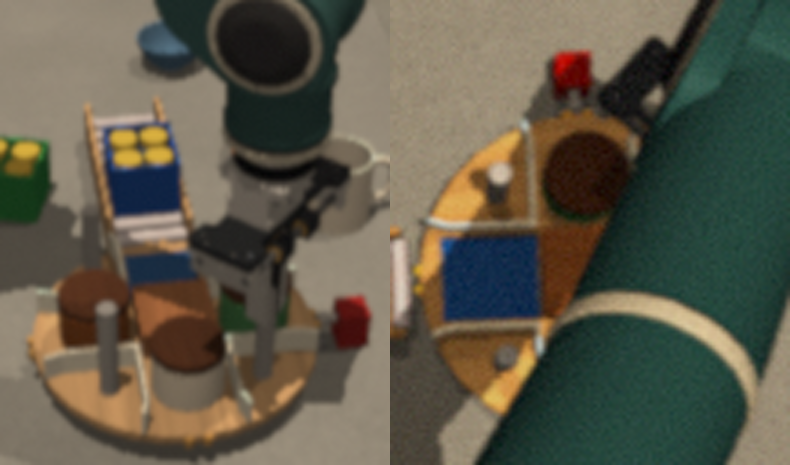

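The bay now faces the ledge (blue liner in the top crop at 491,279) and tangential force is about zero. I'll release and check.

Call:
arm_command --steps '[{"jaw":1,"travel":[0,0,0],"roll":0},{"jaw":1,"travel":[0,0,0],"roll":0},{"jaw":1,"travel":[0,0,0],"roll":0},{"jaw":1,"travel":[0,0,0],"roll":0},{"jaw":1,"travel":[-20,0,0],"roll":0}]'

```text
t: 10.65
position: [0.6228, -0.1842, 0.1389]
tcp_rot: [[0.0, -0.734, 0.679], [0.01, 0.679, 0.734], [-1.0, 0.006, 0.007]]
ft_force: [-0.5, 0.6, 0.2]
gripper_width: 0.0658
```

Call:
arm_command --steps '[{"jaw":1,"travel":[-40,0,0],"roll":0},{"jaw":1,"travel":[-80,0,0],"roll":0},{"jaw":1,"travel":[-110,50,25],"roll":0},{"jaw":1,"travel":[-110,30,80],"roll":0},{"jaw":1,"travel":[-110,10,135],"roll":0}]'

```text
t: 11.28
position: [0.7085, -0.0779, 0.2533]
tcp_rot: [[0.004, -0.735, 0.678], [0.011, 0.678, 0.735], [-1.0, 0.004, 0.01]]
ft_force: [-0.3, 0.4, 0.3]
gripper_width: 0.094
```

```bash
python3 -c "
from h import *
tr([.527,.24,.23])";python3 ang.py 4
```

```text
t 11.28 pos [ 0.7085 -0.0779  0.2533] jaw ang 47.3 q7 1.09 F [-0.3  0.4  0.3] w 0.094 
 travel [ 26.  348.9 110.2]
```

View pics/c4.png

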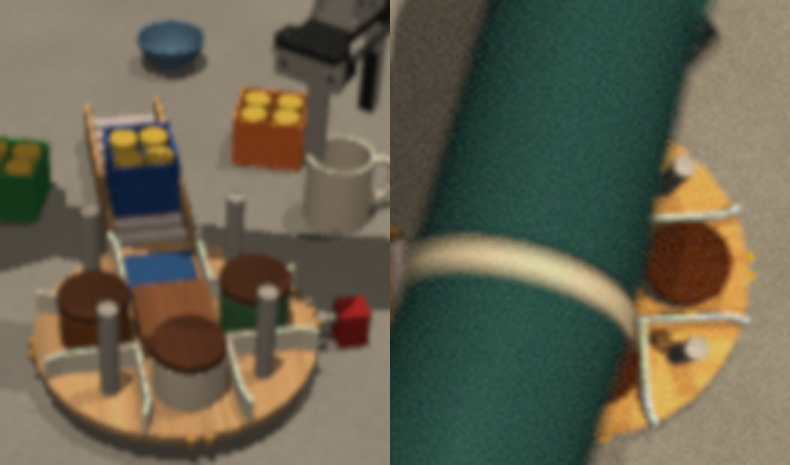

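Call:
arm_command --steps '[{"jaw":0,"travel":[0,58,19],"roll":0.15},{"jaw":0,"travel":[0,116,38],"roll":0.3},{"jaw":0,"travel":[0,173,57],"roll":0.45},{"jaw":0,"travel":[0,231,76],"roll":0.6},{"jaw":0,"travel":[0,289,95],"roll":0.75}]'

```text
t: 12.0
position: [0.56, 0.1919, 0.2539]
tcp_rot: [[0.002, -0.075, 0.997], [0.012, 0.997, 0.075], [-1.0, 0.011, 0.002]]
ft_force: [0.2, 0.8, -1.0]
gripper_width: 0.0486
```

```bash
python3 -c "
from h import *
tr([.531,.24,.23])";python3 ang.py 5
```

```text
t 12.0 pos [0.56   0.1919 0.2539] jaw ang 4.3 q7 -0.1 F [ 0.2  0.8 -1. ] w 0.0486 
 travel [ 24.4  49.9 -25.4]
```

View pics/c5.png

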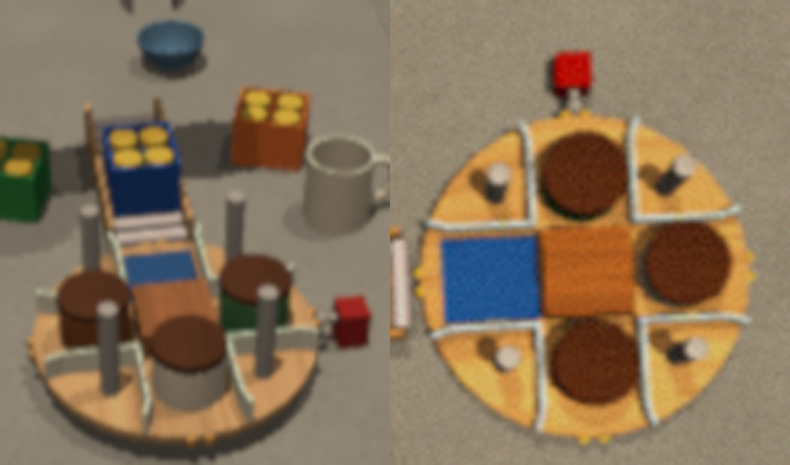

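The full top view shows the detent arm (573,103) between the pair of brass pins at (563/585,112), and the bay facing the ledge. I check the angle numerically.

```bash
python3 -c "
from h import *
P=[]
for (u,v) in ((498,174),(686,164),(698,348),(511,358)):
    P.append(onz('top',(u-390)/3.636+304.6,v/3.577+114.6,.15)[:2])
P=np.array(P);C=P.mean(0);print('C',C)
for p in P:d=p-C;print(np.hypot(*d),np.degrees(np.arctan2(d[1],d[0])))
im=cv2.imread('pics/t5.png');hsv=cv2.cvtColor(im,cv2.COLOR_BGR2HSV)
m=cv2.inRange(hsv,(105,120,60),(125,255,255));m[:,:312]=0
n,l,s,ce=cv2.connectedComponentsWithStats(m);i=1+s[1:,4].argmax();b=onz('top',*ce[i],.04)
r=cv2.inRange(hsv,(0,200,120),(4,255,255));n,l,s,ce=cv2.connectedComponentsWithStats(r);i=1+s[1:,4].argmax();rr=onz('top',*ce[i],.048)
for C in (C,np.array([.5445,-.1113])):
  for x in(b,rr): d=x[:2]-C;print(x,np.hypot(*d),np.degrees(np.arctan2(d[1],d[0])))
y=cv2.inRange(hsv,(22,140,120),(34,255,255));n,l,s,ce=cv2.connectedComponentsWithStats(y)
for i in range(1,n):
  if s[i,4]>15 and 175<ce[i][1]<210:print('cap',ce[i],onz('top',*ce[i],.112))
"
```

```text
C [ 0.54487273 -0.1121839 ]
0.11088911444029735 47.967948818502485
0.1108383838849309 -42.42310062022163
0.11000357755143148 -132.61475049743223
0.10971716562761587 138.0383162789872
[ 0.54063179 -0.02636771  0.04      ] 0.08592091921629912 92.82918861772039
[ 0.73571133 -0.10275963  0.048     ] 0.19107115755025225 2.827168911763605
[ 0.54063179 -0.02636771  0.04      ] 0.08502032952746798 92.60771097809602
[ 0.73571133 -0.10275963  0.048     ] 0.19140195746347874 2.5573915809216423
cap [275.28767123 187.35616438] [0.55139247 0.15301167 0.112     ]
cap [289.02094241 192.29842932] [0.53563848 0.11039356 0.112     ]
cap [275.57317073 198.85365854] [0.5155373  0.15198667 0.112     ]
```

In detent: bay direction 92.7°, housing 2.7°. Now I go behind the crate.

Call:
arm_command --steps '[{"jaw":0,"travel":[0,45,-29],"roll":0.03},{"jaw":0,"travel":[0,45,-29],"roll":0.03},{"jaw":0,"travel":[60,45,-29],"roll":0.03},{"jaw":0,"travel":[120,45,-29],"roll":0.03},{"jaw":0,"travel":[169,45,-29],"roll":0.03}]'

```text
t: 12.72
position: [0.5257, 0.2414, 0.084]
tcp_rot: [[0.0, -0.053, 0.999], [0.013, 0.998, 0.053], [-1.0, 0.013, 0.001]]
ft_force: [-0.2, 1.0, -0.4]
gripper_width: 0.047
```

Call:
arm_command --steps '[{"jaw":0,"travel":[0,0,0],"roll":0}]'

```text
t: 12.85
position: [0.5247, 0.2399, 0.0824]
tcp_rot: [[-0.004, -0.053, 0.999], [0.011, 0.999, 0.053], [-1.0, 0.011, -0.003]]
ft_force: [-0.0, -0.6, 0.2]
gripper_width: 0.0467
```

```bash
python3 -c "
from h import *
tr([.528,.235,.085])
im=grab('side','s6.png');im=cv2.imread('pics/s6.png');cv2.imwrite('pics/s6c.png',cv2.resize(im[90:285,250:410],None,fx=3,fy=3,interpolation=cv2.INTER_CUBIC))"
```

```text
t 12.85 pos [0.5247 0.2399 0.0824] jaw ang 3.0 q7 -0.11 F [-0.  -0.6  0.2] w 0.0467 
 travel [-2.6 -5.   3. ]
```

View pics/s6c.png

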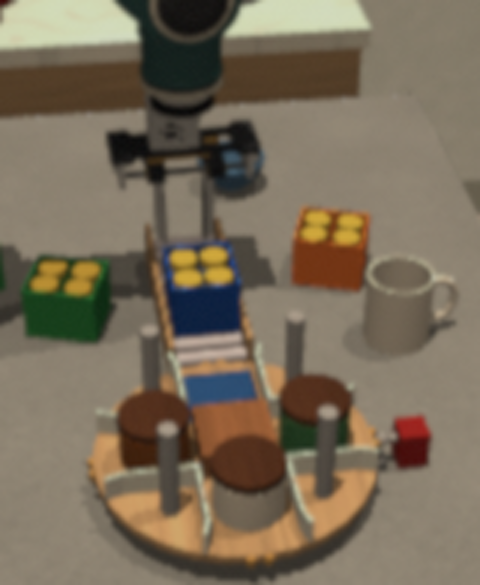

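Both fingers are behind the crate (crop 160/208,210), over the roller lane. I push gently along the lane.

Call:
arm_command --steps '[{"jaw":0,"travel":[0,-12,2],"roll":0},{"jaw":0,"travel":[0,-24,2],"roll":0},{"jaw":0,"travel":[0,-36,2],"roll":0},{"jaw":0,"travel":[0,-45,2],"roll":0},{"jaw":0,"travel":[0,-53,2],"roll":0}]'

```text
t: 13.52
position: [0.531, 0.1869, 0.0841]
tcp_rot: [[-0.001, -0.053, 0.999], [0.013, 0.999, 0.053], [-1.0, 0.013, 0.0]]
ft_force: [-0.4, -0.6, 0.1]
gripper_width: 0.0469
```

Call:
arm_command --steps '[{"jaw":0,"travel":[0,-7,0],"roll":0},{"jaw":0,"travel":[0,-14,0],"roll":0},{"jaw":0,"travel":[0,-21,0],"roll":0},{"jaw":0,"travel":[0,-28,0],"roll":0},{"jaw":0,"travel":[0,-35,0],"roll":0}]'

```text
t: 14.15
position: [0.5328, 0.1516, 0.0837]
tcp_rot: [[-0.001, -0.053, 0.999], [0.013, 0.999, 0.053], [-1.0, 0.013, 0.0]]
ft_force: [-0.2, 0.7, 0.7]
gripper_width: 0.047
```

```bash
python3 -c "
from h import *
tr([.5382,.026,.082])
im=grab('side','s7.png');im=cv2.imread('pics/s7.png');cv2.imwrite('pics/s7c.png',cv2.resize(im[90:285,250:410],None,fx=3,fy=3,interpolation=cv2.INTER_CUBIC))"
```

```text
t 14.15 pos [0.5328 0.1516 0.0837] jaw ang 3.0 q7 0.04 F [-0.2  0.7  0.7] w 0.047 
 travel [ 1.000e-01 -1.257e+02 -1.200e+00]
```

View pics/s7c.png

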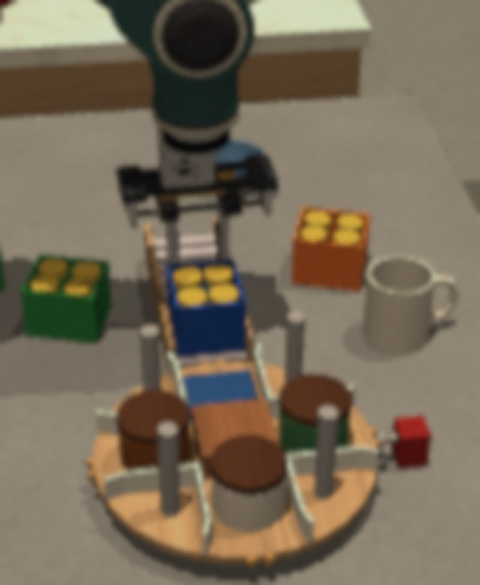

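The crate is rolling and stays square. I continue.

Call:
arm_command --steps '[{"jaw":0,"travel":[0,-7,0],"roll":0},{"jaw":0,"travel":[0,-14,0],"roll":0},{"jaw":0,"travel":[0,-21,0],"roll":0},{"jaw":0,"travel":[0,-28,0],"roll":0},{"jaw":0,"travel":[0,-35,0],"roll":0}]'

```text
t: 14.82
position: [0.5348, 0.115, 0.0833]
tcp_rot: [[-0.0, -0.052, 0.999], [0.012, 0.999, 0.052], [-1.0, 0.012, 0.0]]
ft_force: [0.6, -0.1, -0.5]
gripper_width: 0.0475
```

Call:
arm_command --steps '[{"jaw":0,"travel":[0,-6,0],"roll":0},{"jaw":0,"travel":[0,-12,0],"roll":0},{"jaw":0,"travel":[0,-18,0],"roll":0},{"jaw":0,"travel":[0,-24,0],"roll":0},{"jaw":0,"travel":[0,-30,0],"roll":0}]'

```text
t: 15.45
position: [0.5363, 0.0847, 0.0829]
tcp_rot: [[-0.001, -0.052, 0.999], [0.012, 0.999, 0.052], [-1.0, 0.012, 0.0]]
ft_force: [0.0, 0.9, -1.6]
gripper_width: 0.0469
```

```bash
python3 -c "
from h import *
tr([.5382,.026,.082])
im=grab('side','s8.png');im=cv2.imread('pics/s8.png');cv2.imwrite('pics/s8c.png',cv2.resize(im[90:285,250:410],None,fx=3,fy=3,interpolation=cv2.INTER_CUBIC))"
```

```text
t 15.45 pos [0.5363 0.0847 0.0829] jaw ang 3.0 q7 0.16 F [ 0.   0.9 -1.6] w 0.0469 
 travel [  0.1 -58.8  -1.1]
```

View pics/s8c.png

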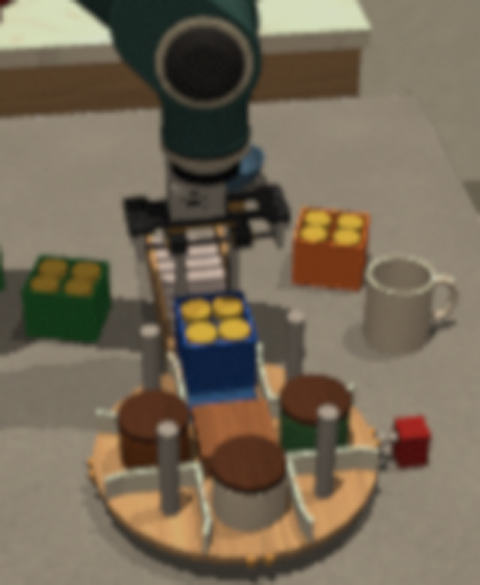

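The crate is entering the bay between its walls. The last stretch goes slowly, watching the force.

Call:
arm_command --steps '[{"jaw":0,"travel":[0,-5,0],"roll":0},{"jaw":0,"travel":[0,-10,0],"roll":0},{"jaw":0,"travel":[0,-15,0],"roll":0},{"jaw":0,"travel":[0,-20,0],"roll":0},{"jaw":0,"travel":[0,-25,0],"roll":0}]'

```text
t: 16.12
position: [0.5377, 0.0585, 0.0826]
tcp_rot: [[-0.0, -0.051, 0.999], [0.012, 0.999, 0.051], [-1.0, 0.012, 0.0]]
ft_force: [-0.6, 1.9, -1.2]
gripper_width: 0.0473
```

Call:
arm_command --steps '[{"jaw":0,"travel":[0,-4,0],"roll":0},{"jaw":0,"travel":[0,-8,0],"roll":0},{"jaw":0,"travel":[0,-12,0],"roll":0},{"jaw":0,"travel":[0,-16,0],"roll":0},{"jaw":0,"travel":[0,-20,0],"roll":0}]'

```text
t: 16.75
position: [0.5387, 0.0383, 0.0824]
tcp_rot: [[-0.0, -0.051, 0.999], [0.012, 0.999, 0.051], [-1.0, 0.012, 0.0]]
ft_force: [-0.1, 1.6, -0.8]
gripper_width: 0.0467
```

```bash
python3 -c "
from h import *
tr([.5382,.026,.082])
im=grab('side','s9.png');im=cv2.imread('pics/s9.png');cv2.imwrite('pics/s9c.png',cv2.resize(im[90:285,250:410],None,fx=3,fy=3,interpolation=cv2.INTER_CUBIC))"
```

```text
t 16.75 pos [0.5387 0.0383 0.0824] jaw ang 2.9 q7 0.25 F [-0.1  1.6 -0.8] w 0.0467 
 travel [  0.2 -12.3  -1.1]
```

View pics/s9c.png

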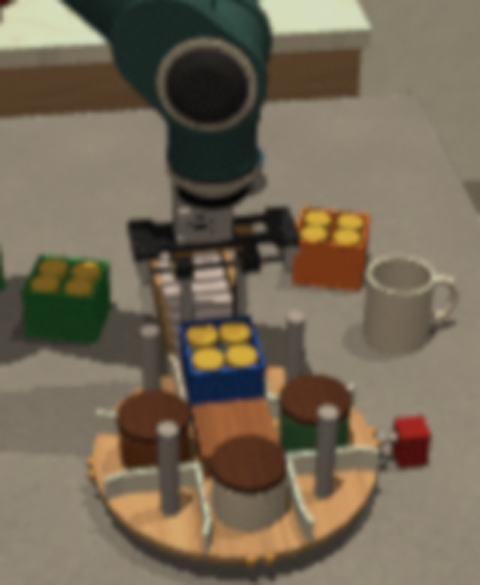

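Call:
arm_command --steps '[{"jaw":0,"travel":[0,-2,0],"roll":0},{"jaw":0,"travel":[0,-4,0],"roll":0},{"jaw":0,"travel":[0,-6,0],"roll":0},{"jaw":0,"travel":[0,-8,0],"roll":0}]'

```text
t: 17.3
position: [0.5391, 0.0298, 0.0823]
tcp_rot: [[-0.0, -0.05, 0.999], [0.012, 0.999, 0.05], [-1.0, 0.012, 0.0]]
ft_force: [-0.4, 9.5, 2.6]
gripper_width: 0.0468
```

Call:
arm_command --steps '[{"jaw":0,"travel":[0,-1,0],"roll":0},{"jaw":0,"travel":[0,-2,0],"roll":0},{"jaw":0,"travel":[0,-3,0],"roll":0}]'

```text
t: 17.68
position: [0.5393, 0.0295, 0.0825]
tcp_rot: [[-0.0, -0.052, 0.999], [0.015, 0.999, 0.052], [-1.0, 0.015, 0.0]]
ft_force: [-2.0, 20.9, 7.2]
gripper_width: 0.0466
```

The force rises to 21 N with no further motion, so the crate is against the back. I retreat and inspect.

Call:
arm_command --steps '[{"jaw":0,"travel":[0,3,0],"roll":0},{"jaw":0,"travel":[0,10,0],"roll":0},{"jaw":0,"travel":[0,40,0],"roll":0},{"jaw":0,"travel":[-40,80,0],"roll":0},{"jaw":0,"travel":[-90,120,0],"roll":0}]'

```text
t: 18.3
position: [0.5325, 0.1478, 0.1737]
tcp_rot: [[-0.002, -0.051, 0.999], [0.014, 0.999, 0.051], [-1.0, 0.014, -0.001]]
ft_force: [0.6, 0.7, 0.4]
gripper_width: 0.0468
```

Call:
arm_command --steps '[{"jaw":0,"travel":[-40,50,0],"roll":0},{"jaw":0,"travel":[-60,100,0],"roll":0},{"jaw":0,"travel":[-60,150,0],"roll":0},{"jaw":0,"travel":[-60,200,0],"roll":0},{"jaw":0,"travel":[-60,200,0],"roll":0}]'

```text
t: 18.92
position: [0.521, 0.3507, 0.2356]
tcp_rot: [[-0.002, -0.056, 0.998], [0.013, 0.998, 0.056], [-1.0, 0.013, -0.002]]
ft_force: [0.4, -0.9, 0.4]
gripper_width: 0.047
```

```bash
python3 ang.py 10; python3 -c "
from h import *
tr([.5382,.026,.082])
im=cv2.imread('pics/t10.png');hsv=cv2.cvtColor(im,cv2.COLOR_BGR2HSV)
y=cv2.inRange(hsv,(22,140,120),(34,255,255));n,l,s,ce=cv2.connectedComponentsWithStats(y)
for i in range(1,n):
  if s[i,4]>10 and 305<ce[i][0]<355 and 170<ce[i][1]<215:print('cap',ce[i],s[i,4],onz('top',*ce[i],.111))
print(proj('top',[.5407,-.0266,.111]))
r=cv2.inRange(hsv,(0,200,120),(4,255,255));n,l,s,ce=cv2.connectedComponentsWithStats(r);i=1+s[1:,4].argmax();print(onz('top',*ce[i],.048))
"
```

```text
t 19.02 pos [0.5224 0.3465 0.2361] jaw ang 2.9 q7 -0.37 F [ 0.2 -0.3  0.8] w 0.0471 
 travel [ 150.  -322.8   -0.5]
cap [339.54639175 189.55154639] 194 [ 0.54316491 -0.04666568  0.111     ]
cap [326.06878307 190.03174603] 189 [ 0.54197211 -0.00468107  0.111     ]
[333.113386   190.38610282]
[ 0.73551922 -0.10238306  0.048     ]
```

View pics/c10.png

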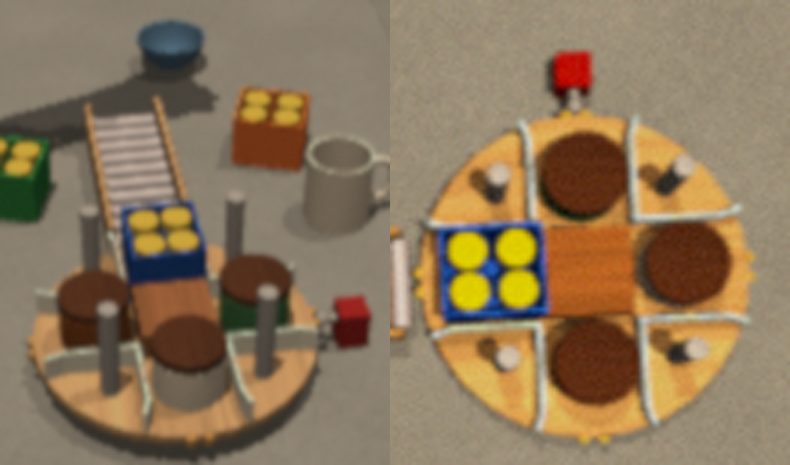

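The crate is flush with the hub face (top crop 545,270). The cap centroid is at (0.5426,-0.0257), against a bay point at about (0.5407,-0.0266), so it is within 2 mm. The posts and pins have not moved from the detent view, and the mug and bowl are where they were. I hand in.

```bash
python3 -c "
from cell import arm
print(arm.close_job())"
```

```text
the job is handed in; nothing more can be done
None
```

The carousel is clicked into its detent with the empty bay facing the ledge, and the crate sits fully home in that bay. I handed the job in at about 19 s of the 64 s allowed; it reported no verdict.

**What I did:** I turned the carousel about 138° clockwise by carrying one grip post, then released it into the detent. I then pushed the crate along the rollers with both fingertips until it stopped against the hub at about 21 N, and backed the arm clear.

**Problem on the way:** My first grip, with the jaw nearly in line with the axis, slipped about 10 mm along the pads just before the -90° detent. The force on the tool reached about 30 N. I opened, re-centred with the jaw along the direction of travel, and rolled the wrist with the turn; there was no slip after that.

**Last checks:**
- **Detent:** before the push the bay pointed along 92.7° and the housing sat at 2.7°, a square match. After the push the posts and pins looked unmoved in the picture.
- **Crate:** it measured about 2 mm from the bay point, about 1 mm of that short of fully home, close to the calibration error. It looked flat, but I did not measure its height or tilt.
- **Other objects:** the mug and bowl were in place in the last pictures. I never approached the bottle, but it was not in the final views.

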